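Index the rotary table one hole

ROBOT

A 7-joint arm with a two-finger parallel gripper is mounted at the origin on the work surface; the furniture and walls round the work are solid. World frame = base frame: x ahead of the robot, y to its left, z up, the work surface at z = 0. Lengths are in m, angles in rad, forces in N, time in s.
With the tool pointing down it reaches from about 0.35 to 0.9 m from the base axis. Payload 7.2 kg.
Tool frame: the origin (TCP) lies on the centre line of the jaws, within the pads' length; the fingertips stand 19 mm ahead of it and the grasp point (between the pads) is the TCP; z points along the fingers, y is the line along which they close (so a half turn about z gives the same grasp; the last joint's range is limited). The gripper opens to 88 mm and grips with 3 to 60 N. Pads are 20 mm wide; open, the fingers measure 115 mm over their backs; the gripper's body (75 mm by 178 mm) begins 61 mm behind the grasp point.
Start: joints at [1.039, 0.411, -0.013, 1.596, 0.006, 1.134, -0.082], TCP at [0.28, -0.559, 0.242] pointing down, gripper open.
Joint ranges: [-2.95, 2.95], [-0.29, 1.99], [-1.47, 1.44], [0.14, 2.54], [-1.03, 4.17], [0.13, 1.85], [-2.86, 2.86]. Speed limits (rad/s): [2.39, 2.39, 3.01, 3.01, 3.14, 3.14, 3.14].

INTERFACE

Orientations are given as a unit quaternion [w, x, y, z].
In Python, from rig import env, capture gives the robot as it stands. Calls block until the motion is done:
- env.reach(position, orientation): joint-space move of the TCP to a pose.
- env.move_linear(position, speed=0.15, rot=None, force_limit=None): straight line of the TCP; rot=None keeps the orientation; speed is the mean speed in m/s. With force_limit (N) it stops when the force on the tool has changed by that much, and returns True; else False.
- env.move_j(angles): joint-space move.
- env.gripper_to(opening): opening from 0.0 (shut) to 1.0 (fully open); the grip force is fixed at half the most; returns when the fingers have stopped.
- env.sleep(seconds).
- env.inverse_kinematics(position, orientation): joint angles nearest the present ones, or None.
- capture(name): name is "scene" or "top" or "wrist"; returns a dict with "image" (400x640x3 uint8, red, green, blue), "z_map" (400x640 float32, m along the optical axis (not along the pixel's ray), 0 where there is no reading), "mtx" (3x3 intrinsics, pixels), "k1" (the pictures are not rectified: a ray, as slopes to the right and down, at radius r is drawn at 1 + k1 r^2 times it, then the intrinsics apply), "world_from_camera" (4x4, takes a point from camera to world coordinates). Camera axes: x right, y up, looking along -z (the intrinsics and any distortion apply to the point x, -y, -z); pixel columns grow to the right and rows downward; lengths in m; the calibration is good to about 2 mm. A picture is of the moment at which its call begins.
A pose or a line that the arm cannot do raises env.MotionError and nothing moves.
- env.hand_in(): hands the job in; it is judged then, once.
Readings, each from a call of its own:
- env.get_clock(): time.
- env.get_qpos(): joint angles.
- env.get_joint_velocities(): joint speeds.
- env.get_joint_torque(): joint torques, N m.
- env.get_eef_pos(): TCP position.
- env.get_tcp_rot(): TCP orientation.
- env.get_ft_force(): force on the tool from outside, world axes, zero at the start.
- env.get_torque(): the same for the moment, N m.
- env.get_finger_gap(): opening from 0.0 (shut) to 1.0 (fully open).
- env.get_finger_force(): force on a finger pad.
Only numpy, scipy, OpenCV 4.12 (cv2) and the standard library are available. Lean on these libraries where they do the work, as an engineer would, in place of code of your own. Each camera call takes 0.05 s, during which the arm holds its last target. There are 200 camera calls.

TASK

Bring the ring on the small indexing table round to its next position: with the fingertips only, press the spring plunger's black head in, push the table clockwise (seen from above, the way the yellow chevrons point) as far as the next hole, one eighth of a turn on, and let the plunger spring fully up into that hole so that the table is locked. Pinch and lift nothing; leave the ring lying in its nest and do not disturb the things standing around.

Things in the scene. Friction and masses are not known exactly. Their poses are not given: they have to be found in the camera images.
- index_base: The fixed indexing table unit: round green housing 240 mm in diameter (260 mm at the foot flange), with a steel index plate on top at z = 56 mm that has a dark circular groove and 8 holes, 45 degrees apart, on a circle of 100 mm radius. Origin: on the bench, on the table's vertical turning axis; z up. At the start the plunger sits in the hole on this body's +x axis. Between the holes the plate has yellow chevrons that point clockwise.
- index_table (a joint): Angle of the dark steel turning table (124 mm disc, top at z = 74 mm, with an arm that carries plunger and fin), rad; 0 at the start, grows clockwise seen from above; next hole at 0.785. Locked (about 0.01 rad of play) while the plunger is up in a hole; when freed it turns stiffly with about 0.2 N m (2 N at the plunger) and stays where it is left.
- index_plunger (a joint): How far the plunger is pressed down, m; 0 = up and locked in a hole, 0.013 = end stop. Straight down against a spring: 4 N at the start, about 9 N at the end stop. Its rounded nose must be down 8 mm to be wholly out of the hole. Between holes the plate holds the plunger down at about 8 mm by itself, so the head may be let go there, and the plunger snaps up by itself when the table comes to a hole.
- plunger_head (a point): Centre of the top of the plunger's flat round black head (36 mm in diameter), 100 mm from the turning axis; z = 106 mm when the plunger is up. Moves with table and plunger; its own z is up.
- drive_fin (a point): Middle of the top edge of the face, towards the plunger, of the red upright fin fixed to the table's arm beside the head on its clockwise side. The fin is 6 mm thick, 34 mm long (radially), its top at z = 131 mm, which is 25 mm above the head when that is up; the face lies 19.5 mm from the head's centre. Pushing clockwise on this face turns the table.
- next_hole (a point): The mouth of the next hole clockwise, on the index plate's top (z = 56 mm), where the plunger must end. Fixed on the base.
- work_ring: Loose grey steel setting ring, 50 mm in diameter and 16 mm high, lying in a shallow brass nest (63 mm outside diameter, 6 mm high) at the middle of the table; its underside (origin) is at z = 74 mm. It rides round with the table.
- grease_tin: Bystander: round tin with green lid, 67 mm in diameter, 31 mm high, loose on the bench; origin at the centre of its underside.
- v_block: Bystander: grey steel V-block 40 x 48 x 34 mm, loose on the bench; origin at the centre of its underside.
- oil_bottle: Bystander: small yellowish oil bottle with red spout, 46 mm in diameter, 134 mm high, loose on the bench; origin at the centre of its underside.
Mind the look-alikes: they are no part of the job. What is shaped like the work_ring but orange is not meant.

How it is judged:
By the outcome, as a careful person would: the job done as asked, in the order asked, and still so for the second after the job is handed in, with the robot touching nothing.
It also fails if it takes over 48 s, if anything falls off the work surface, if the arm or the gripper's body presses on something with over 40 N, if the wrist force passes 120 N, or if a joint passes its speed limit or range.

## Working session

There is one attempt and no reset: what is moved stays moved. The work goes in short steps, each a Python script; the robot and the scene stay as the last script left them, time stands still between calls to the robot, and variables do not carry over. Pictures are saved under pics/ and viewed, at most 10 in all, crops included, and the job is handed in when it is done.

```bash
ls; mkdir -p pics
cat > h.py <<'E'
import numpy as np, cv2
from rig import env, capture
def cloud(c):
    h,w=c["z_map"].shape; u,v=np.meshgrid(np.arange(w),np.arange(h)); K=c["mtx"]
    xd=(u-K[0,2])/K[0,0]; yd=(v-K[1,2])/K[1,1]; x,y=xd.copy(),yd.copy()
    for _ in range(8):
        f=1+c["k1"]*(x*x+y*y); x,y=xd/f,yd/f
    z=c["z_map"]; P=np.stack([x*z,-y*z,-z,np.ones_like(z)],-1)@c["world_from_camera"].T
    P=P[...,:3]; P[z==0]=np.nan; return P
def save(c,n): cv2.imwrite("pics/"+n+".png",c["image"][...,::-1])
E
python3 - <<'E'
from h import *
for n in("scene","top"):
    c=capture(n); save(c,n+"0"); np.save(n+"0.npy",cloud(c)); print(c["world_from_camera"].round(2).tolist())
print(env.get_clock(),env.get_tcp_rot())
E
```

```text
pics
[[-0.77, 0.27, -0.58, -0.02], [-0.63, -0.3, 0.71, 0.64], [0.02, 0.92, 0.4, 0.48], [0.0, 0.0, 0.0, 1.0]]
[[-0.0, 0.99, -0.16, 0.36], [-1.0, -0.0, 0.01, -0.04], [0.01, 0.16, 0.99, 1.25], [0.0, 0.0, 0.0, 1.0]]
0.1 [-6.69745955e-04  9.73232736e-01  2.29820697e-01 -2.01519836e-04]
```

View pics/top0.png

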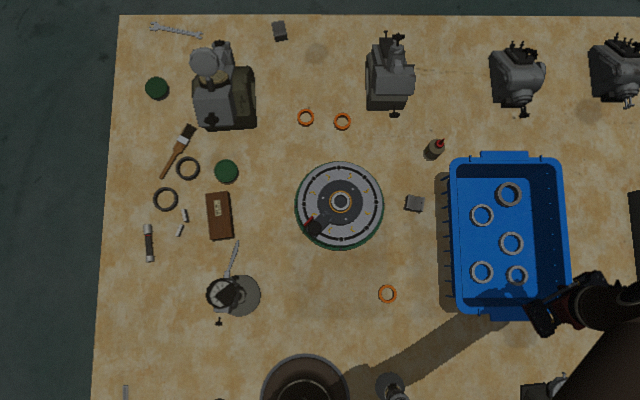

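View pics/scene0.png

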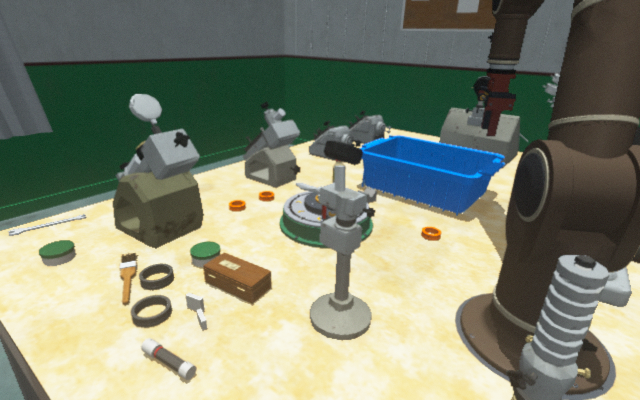

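The top view shows the table centred at about (340,202). The head is at about (317,226), with the red fin clockwise of it at about (308,222). The tall stand at (230,293) is the nearest obstacle. Next I'll measure in the cloud.

Run:
```python
from h import *
P=np.load("top0.npy"); im=cv2.imread("pics/top0.png")
print("centre",P[202,340],"head px",P[226,317])
# plate: z~56 within region -> circle fit by enclosing contour
m=np.zeros(P.shape[:2],bool); m[155:255,290:390]=True
g=m&(abs(P[...,2]-.056)<.006); q=P[g]
(c,r)=cv2.minEnclosingCircle(q[:,:2].astype(np.float32)); print("plate circ",c,r,np.median(q[:,2]))
R=m&(im[...,2]>1.8*im[...,1])&(im[...,2]>60)&(P[...,2]>.09); print("red",R.sum(),P[R].round(3).tolist()[:30])
H=m&(abs(P[...,2]-.106)<.008)&~R; print("head",H.sum(),np.nanmedian(P[H],0),P[H].min(0),P[H].max(0))
c2=im[165:260,285:395]; cv2.imwrite("pics/topcrop.png",cv2.resize(c2,None,fx=6,fy=6,interpolation=cv2.INTER_CUBIC))
# heights around within 0.35 m of table
X=P.reshape(-1,3); 
for r0 in (.14,.18,.22,.26,.30):
  d=np.hypot(X[:,0]-c[0],X[:,1]-c[1]); k=(d>r0)&(d<r0+.04)&(X[:,2]>.06); print(r0,[(a.round(2).tolist()) for a in X[k][::max(1,k.sum()//6)]])
```

```text
centre [ 0.5290697  -0.09924431  0.0754247 ] head px [ 0.46126093 -0.03690778  0.10546924]
plate circ (0.5302189588546753, -0.0983818769454956) 0.11949530988931656 0.055434076468954485
red 22 [[0.485, -0.022, 0.129], [0.485, -0.024, 0.129], [0.482, -0.019, 0.132], [0.482, -0.022, 0.133], [0.482, -0.024, 0.13], [0.48, -0.016, 0.13], [0.48, -0.019, 0.132], [0.48, -0.022, 0.129], [0.477, -0.014, 0.132], [0.477, -0.017, 0.136], [0.477, -0.019, 0.129], [0.474, -0.014, 0.136], [0.475, -0.016, 0.128], [0.472, -0.011, 0.134], [0.472, -0.014, 0.13], [0.469, -0.009, 0.13], [0.469, -0.011, 0.131], [0.467, -0.006, 0.128], [0.467, -0.009, 0.133], [0.464, -0.004, 0.131], [0.464, -0.006, 0.13], [0.462, -0.004, 0.13]]
head 152 [ 0.45862975 -0.02904262  0.1054013 ] [ 0.44042018 -0.04478414  0.0982021 ] [ 0.47975421 -0.00548455  0.11215525]
0.14 []
0.18 []
0.22 []
0.26 [[0.82, -0.19, 0.2], [0.8, -0.19, 0.18], [0.81, -0.19, 0.07], [0.57, -0.39, 0.13], [0.52, -0.4, 0.13], [0.47, -0.39, 0.13], [0.37, 0.16, 0.23]]
0.3 [[0.85, -0.22, 0.25], [0.82, -0.19, 0.21], [0.83, -0.22, 0.09], [0.76, 0.14, 0.1], [0.61, -0.39, 0.13], [0.37, -0.39, 0.13], [0.29, 0.14, 0.32]]
```

View pics/topcrop.png

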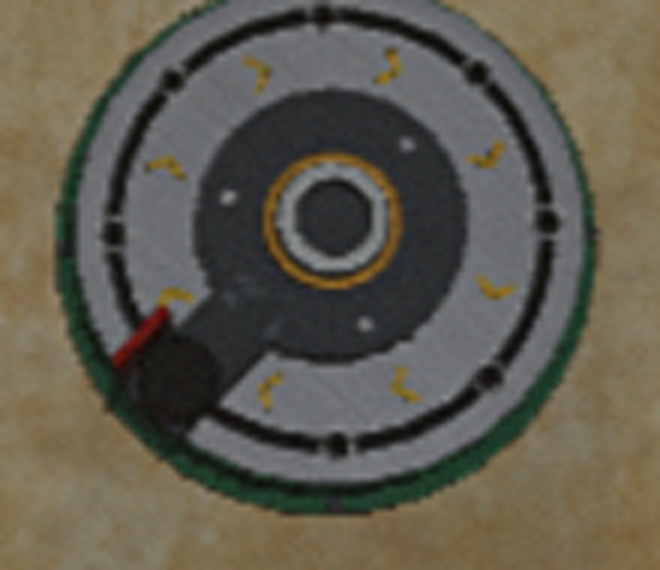

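The crop confirms it. The centre is (330,228), the left hole (112,235) and the bottom hole (337,443), so the holes lie at about 91.9° + k·45° and the head is at about 136.9°. The predicted fin centre (0.472,-0.014) matches the red cloud at (0.474,-0.014). I'll move above the head with the fingers shut and take one wrist look.

```bash
cat >> h.py <<'E'
C=np.array([.5302,-.0984]); TH0=136.9
def pose(a,off,tipz,r=.1):
    """a: degrees turned clockwise from start, off: tip centre ahead of head centre (m, clockwise)"""
    t=np.radians(TH0-a); e=np.array([np.cos(t),np.sin(t)]); g=np.array([e[1],-e[0]])
    p=C+r*e+off*g; f=t-np.pi/2
    return np.array([*p,tipz+.019]),np.array([0,np.cos(f/2),np.sin(f/2),0])
E
python3 - <<'E'
from h import *
env.gripper_to(0.0)
p,q=pose(0,.003,.20)
env.reach(p,q)
print(env.get_clock(),env.get_eef_pos(),p,env.get_qpos(),env.get_ft_force())
c=capture("wrist"); save(c,"w1"); P=cloud(c); np.save("w1.npy",P)
im=c["image"].astype(int)
R=(im[...,0]>1.8*im[...,1])&(im[...,0]>60)&(abs(P[...,2]-.131)<.006); print("fin",R.sum(),np.median(P[R],0) if R.any() else 0)
H=(abs(P[...,2]-.106)<.003)&(np.hypot(P[...,0]-.457,P[...,1]+.03)<.03); 
if H.any(): print("head",H.sum(),cv2.minEnclosingCircle(P[H][:,:2].astype(np.float32)),np.median(P[H],0))
E
```

```text
3.4583 [ 0.45943097 -0.02898439  0.21894529] [ 0.45923359 -0.02788214  0.219     ] [ 0.40719237  0.19375877 -0.50644193  1.98063532  0.11186509  0.99392388
 -0.9066833 ] [-0.73253991 -0.10136024  0.14941391]
fin 270 [ 0.47488366 -0.01046944  0.13008986]
head 1001 ((0.4622670114040375, -0.024115238338708878), 0.022705083712935448) [ 0.4587692  -0.02748596  0.10561308]
```

View pics/w1.png

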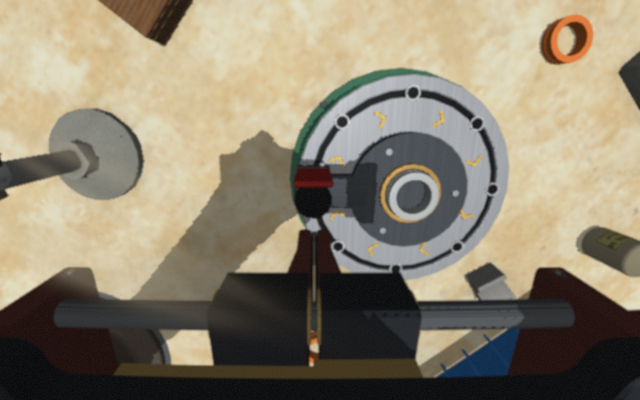

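The wrist view shows the fingertips at (313,228), just behind the head at (313,200), with the fin at (313,177) ahead of it. The path is clear. I'll press now.

Run:
```python
from h import *
p,q=pose(0,.003,.112); env.move_linear(p,speed=.1)
print(env.get_eef_pos(),p,env.get_ft_force())
for z in(.100,.095):
    p,q=pose(0,.003,z); print(env.move_linear(p,speed=.03,force_limit=25)); env.sleep(.15)
    print(z,env.get_eef_pos()-p,env.get_ft_force())
print(env.get_clock())
```

```text
[ 0.45964801 -0.02782513  0.13145075] [ 0.45923359 -0.02788214  0.131     ] [ 0.72395565  0.05775103 -0.59402262]
False
0.1 [ 7.01691787e-04 -2.92247296e-05  3.28680892e-04] [0.61324139 0.60628246 6.0768879 ]
False
0.095 [ 7.22124740e-04 -4.66237459e-05  4.51535713e-04] [-0.30776253  0.17104435  7.64387365]
5.7083
```

Run:
```python
from h import *
def go(a,off,z,s,fl):
    p,q=pose(a,off,z); r=env.move_linear(p,speed=s,rot=q,force_limit=fl); print(a,r,(env.get_eef_pos()-p).round(4),env.get_ft_force().round(1)); return r
ok=True
for a,o in((0,.008),(5,.0095),(10,.0095),(15,.0095)):
    if go(a,o,.0945,.03,25): break
print(env.get_clock())
c=capture("wrist"); save(c,"w2"); P=cloud(c)
im=c["image"].astype(int)
R=(im[...,0]>1.8*im[...,1])&(im[...,0]>60)&(abs(P[...,2]-.131)<.006); f=np.median(P[R],0); print("fin",f,np.degrees(np.arctan2(f[1]-C[1],f[0]-C[0])))
P=np.load("w1.npy"); f=np.array([.47488,-.01047]); print("before",np.degrees(np.arctan2(f[1]-C[1],f[0]-C[0])))
```

```text
0 False [ 0.0007 -0.0002  0.0004] [-0.6 -0.5  6.7]
5 False [ 0.0008 -0.0002  0.0005] [ 0.4 -1.6  7.2]
10 False [ 0.0008 -0.0001  0.0005] [ 0.4 -1.   7.2]
15 False [ 0.0008 -0.      0.0005] [-0.3 -0.2  7.5]
7.4
fin [0.50557701 0.00295932 0.12994616] 103.65423954062088
before 122.17550915027914
```

Run:
```python
from h import *
def go(a,off,z,s,fl):
    p,q=pose(a,off,z); r=env.move_linear(p,speed=s,rot=q,force_limit=fl); print(a,r,(env.get_eef_pos()-p).round(4),env.get_ft_force().round(1)); return r
p,q=pose(15,.0095,.112); env.move_linear(p,speed=.05)
for a in(20,25,30,34,37,40,43,46,49,52):
    if go(a,.0095,.112,.03 if a<35 else .012,10): break
print(env.get_clock())
c=capture("wrist"); save(c,"w3"); P=cloud(c)
im=c["image"].astype(int)
R=(im[...,0]>1.8*im[...,1])&(im[...,0]>60)&(abs(P[...,2]-.131)<.006); f=np.median(P[R],0); print("fin",f,np.degrees(np.arctan2(f[1]-C[1],f[0]-C[0])))
```

```text
20 False [-0.0002  0.0001 -0.0003] [ 0.2 -0.3  0.6]
25 False [-0.0003 -0.     -0.0002] [-0.9 -1.4  0. ]
30 False [0.0001 0.     0.    ] [-1.2  0.  -1.3]
34 False [0.0003 0.     0.0001] [ 0.5  0.1 -0.4]
37 False [ 0.0005 -0.      0.0001] [-0.   0.1 -0.9]
40 False [0.0003 0.     0.    ] [0.5 0.1 0.5]
43 False [ 0.0002 -0.      0.    ] [ 0.1  0.1 -0.5]
46 False [-0.0001 -0.     -0.    ] [-1.3 -0.9  0.8]
49 True [-0.0054  0.0006 -0.0005] [-0.2 -0.   0.3]
12.3083
fin [0.55398204 0.00311484 0.13012162] 76.81500945855778
```

The push stopped sharply at about 45° of turn. I'll back off from the fin, rise and check.

Run:
```python
from h import *
p,q=pose(45,.003,.114); env.move_linear(p,speed=.05)
p,q=pose(45,.003,.20); env.move_linear(p,speed=.12)
env.sleep(.3)
for n in("wrist","top"):
    c=capture(n); save(c,n+"4"); P=cloud(c)
    h,_=pose(45,0,0); d=np.hypot(P[...,0]-h[0],P[...,1]-h[1])
    k=(d<.013)&(P[...,2]>.08)&(P[...,2]<.125); print(n,h[:2],k.sum(),np.median(P[k],0),np.percentile(P[k][:,2],[10,90]))
print(env.get_clock(),env.get_ft_force())
```

```text
wrist [0.52688448 0.00154502] 573 [0.52716767 0.00152306 0.10572978] [0.10486129 0.10656502]
  return _methods._mean(a, axis=axis, dtype=dtype,
  ret = um.true_divide(
Traceback (most recent call last):
IndexError: index -1 is out of bounds for axis 0 with size 0
```

View pics/wrist4.png

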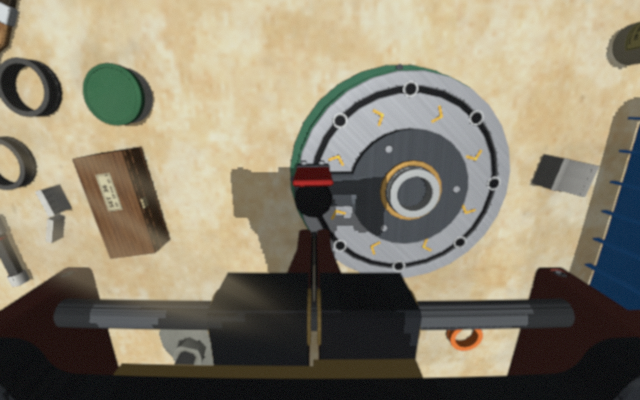

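The wrist view shows the head at (313,200), now at z = 0.1057 (fully up) and at the next-hole position. The ring is in its nest at (412,190), the bystanders are undisturbed and the fingers are clear.

Run:
```python
from h import *
print(env.get_clock(),env.get_ft_force()); print(env.hand_in())
```

```text
13.9333 [ 0.18793366 -0.48429159 -0.20094921]
the job is handed in; nothing more can be done
None
```

The table is turned clockwise to the next hole, one eighth of a turn on, and the plunger is fully up in it (head measured at z = 105.7 mm against 106 mm); the ring is still in its nest, and I handed the job in at 13.9 s.

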